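# Thread the cap onto a sample bottle and scan it in

### The job

The orange cap is only resting on top of the bottle's thread: without lifting it off, turn it backwards (anticlockwise seen from above) until it clicks down at the blue start mark and let go, then take a fresh hold and screw it clockwise fully home, its white stripe at the green mark, and let go. Then pick up the scanner, hold it level and steady for a second with its red window squarely facing the middle of the bottle's barcode label from about 8 cm, and lay it back flat in the middle of its black pad. Leave the other things where they are.

Things in the scene. Friction and masses are not known exactly. Their poses are not given: they have to be found in the camera images.
- neck (a point): centre of the mouth of the amber sample bottle, 164 mm above the table. The bottle (86 mm dia, in a 110 x 110 mm steel holder) is fixed and cannot turn. Axes are the bottle's: z up, the label looks along -y. The neck has a white collar, 74 mm dia, its top 136 mm above the table, which carries the blue and green marks.
- start_mark (a point): blue mark on the collar; point 28 mm from the bottle's axis, +36 deg about z from its x axis: where the white stripe stands when the cap drops into the thread (within about 9 deg either way; a stop about 11 deg further anticlockwise ends the backward turn). It drops 9 mm, if let go or pushed lightly, to cap_grip 16 mm above neck.
- home_mark (a point): green mark on the collar; point 28 mm from the bottle's axis, -53 deg about z (89 deg clockwise of the blue mark): where the white stripe stands when the cap is fully home, against a stop. From blue to green the cap goes down evenly by 4 mm, with 2 mm of vertical play, to cap_grip 12 mm above neck.
- cap_grip (a point): loose orange screw cap: round, 56 mm dia, 42 mm high, 60 g, solid in its top 20 mm, turns freely; this point is on its axis, 10 mm below its top; x points to the white stripe. It starts with inner pins resting on the flat thread tops (this point 25 mm above neck), the stripe 26 to 82 deg clockwise of the blue mark; turned clockwise from there it only jams on a stop.
- cap_stripe (a point): white stripe of the cap, on its rim: point on the rim, 28 mm from the axis, at the height of cap_grip
- label (a point): middle of the barcode label (36 x 44 mm, upright, flat) on the bottle's side, 65 mm above the table; axes are the bottle's: the label looks along -y, 44 mm from the bottle's axis.
- scanner_grip (a point): centre (half-way up) of the loose handheld scanner, a bar 150 mm long (x), 32 mm high (z), 160 g, lying flat on the pad; handle part, 30 mm wide, from 75 mm behind this point to 30 mm ahead; black head, 46 mm wide, beyond. x points out of its red window.
- scanner_window (a point): centre of the scanner's red window, 75 mm ahead of scanner_grip along x; axes are the scanner's
- pad_top (a point): centre of the top of the fixed black rubber pad, 200 (x) x 90 (y) x 6 mm, on which the scanner starts and must finish
- vial_a: bystander: small amber vial with white cap, 26 dia x 50 mm; origin at the centre of its underside
- vial_b: bystander: second small amber vial with white cap, 26 dia x 50 mm; origin at the centre of its underside
- marker_pen: bystander: black and yellow marker pen lying flat, 130 x 15 x 15 mm, its length along its x axis; origin at the centre of its underside
- beaker: bystander: glass beaker, 72 dia x 85 mm; origin at the centre of its underside
- tube_rack: bystander: blue open tube rack, 90 x 200 x 55 mm; origin at the centre of its underside
- wash_bottle: bystander: white wash bottle with red cap, 64 dia x 170 mm; origin at the centre of its underside
- tip_box: bystander: clear box, 110 x 130 x 60 mm; origin at the centre of its underside
Things that resemble listed ones, but are neither listed nor needed, are in the scene too. What is meant by the part that bears cap_grip is not pink, purple or turquoise, and is the larger of those in its own colour.

How it is judged (in metres and radians):
On the way, in this order (a step that is already met when the one before it is completed fails the run):
1. the cap is backed until it has dropped into the thread start at the blue mark (stripe within 8 mm of it) and let go (z of cap_grip in the frame of neck below 0.0185 m and horizontal distance between cap_stripe and start_mark below 0.008 m and angle between cap_grip's own z axis and vertical below 0.1 rad and contact force between the fingers and cap below 0.1 N), for 0.2 s.
2. the cap is screwed fully home, its stripe within 7 mm of the green mark, and let go (z of cap_grip in the frame of neck below 0.0135 m and horizontal distance between cap_stripe and home_mark below 0.007 m and angle between cap_grip's own z axis and vertical below 0.08 rad and contact force between the fingers and cap below 0.1 N), for 0.2 s.
3. the scanner is held level and still, its window 40 to 130 mm from the label, aimed within 18 mm of its middle and within 20 degrees of square, for 0.8 s (x of label in the frame of scanner_window between 0.04 and 0.13 m and y of label in the frame of scanner_window between -0.018 and 0.018 m and z of label in the frame of scanner_window between -0.018 and 0.018 m and angle between the x axis of scanner_window and the y axis of label, either way round below 0.35 rad and linear speed of scanner below 0.03 m/s and angular speed of scanner below 0.2 rad/s), for 0.8 s.
At the end, for the whole second after the job is handed in: the cap is fully down (grip centre less than 13.5 mm above the mouth), level, its stripe within 7 mm of the green mark; the scanner lies flat and still on the pad, its centre within 50 mm of the pad's; both released (all of step 2 and horizontal distance between scanner_grip and pad_top below 0.05 m and z of scanner_grip in the frame of pad_top below 0.02 m and angle between scanner_grip's own z axis and vertical below 0.1 rad and linear speed of scanner below 0.02 m/s and contact force between the fingers and scanner below 0.1 N); the robot touches nothing.
It fails at once if the cap is lifted off the neck (raised over 7 mm) (z of cap_grip in the frame of neck above 0.032 m).
It fails at once if a bystander is moved by more than 40 mm (distance of any of vial_a, vial_b, marker_pen, beaker, tube_rack, wash_bottle, tip_box from where it was at the start of the episode above 0.04 m).
It also fails if it takes over 72 s, if anything falls off the work surface, if the arm or the gripper's body presses on something with over 40 N, if the wrist force passes 120 N, or if a joint passes its speed limit or range.

### The arm

A 6-joint arm with a two-finger parallel gripper is mounted at the origin on the work surface. World frame = base frame: x ahead of the robot, y to its left, z up, the work surface at z = 0. Lengths are in mm, angles in rad, forces in N, time in s.
With the tool pointing down it reaches from about 325 to 850 mm from the base axis. Payload 4.4 kg.
Tool frame: the origin (TCP) lies at the very end of the fingers, on their centre line; the grasp point (between the pads) lies 19 mm behind it (grip_point_offset is the distance from the TCP to the grasp point, in mm); y points along the fingers, x is the direction in which the jaws open and shut, and the axes are right-handed (so a half turn about y gives the same grasp; the last joint's range is limited). The gripper opens to 94 mm and grips with 3 to 60 N. Pads are 16 mm wide; open, the fingers measure 119 mm over their backs; the gripper's body (75 mm by 177 mm) begins 78 mm behind the grasp point.
Start: joints at [-1.369, 0.207, 1.542, -0, 1.393, -0.15], TCP at [198.126, -539.79, 205.447] pointing down, gripper open.
Joint ranges: [-2.73, 2.73], [-0.86, 2.22], [0.23, 2.46], [-1.11, 4.25], [0.08, 2.63], [-2.82, 2.82]. Speed limits (rad/s): [2.79, 2.79, 3.14, 3.14, 3.14, 3.14].

### API

Orientations are given as a rotation vector (axis times angle).
In Python, from workcell import sense, camera, camera_info, close_job, grip_point_offset gives the robot as it stands.
- The arm moves only by the tool move_arm, never from a script. Its argument "targets" is a list of rows, each a list of 6 numbers: the shift along the tool's x, y, z in cm, then the turn, a rotation vector about the tool's x, y, z in rad. A call has 1 to 10 rows; each row is the pose to reach, as a shift and turn from the pose measured when the call began, along the tool's axes at that moment; what a row does not reach only later rows make up. A row lasts 1/8 s, in which the tool goes at most 62.5 mm and 10.7 degrees, less where a joint would pass 70% of its speed; a pose out of reach is approached as far as the arm can. A call with a gripper value outside its range is refused whole. "gripper" is the finger opening in cm, from 0 to 9.4, set as the call begins (left out, the last holds). The fingers move at their own pace and stop on an object; "grip_force" is the grip in N (left out, the last holds). Time passes only in rows, so rows that repeat a pose let the fingers close. It gives the time, the measured TCP pose, the force and the opening at its end, in the units of the state.
- sense(): the state, without advancing time (a new reading comes with each control period).
- camera(name): name is "scene" or "side" or "wrist"; returns the picture (384x512x3 uint8, red, green, blue); there is no depth.
- camera_info(name): a dict with "fx", "fy", "cx", "cy" (pixels), "rvec" (rotation vector, rad) and "tvec" (3), from world to camera coordinates, as OpenCV has them. Camera axes: x right, y down, z forward; pixel columns grow to the right and rows downward; lengths in mm; the calibration is good to about 2 mm. A picture is of the moment at which its call begins: read the wrist's pose just before it. camera_info takes no time and is no camera call; for the wrist camera it gives the pose at the moment of the call.
- close_job(): hands the job in, once; it reports no verdict.
The state is a dict: "time": time; "joint_positions": joint angles; "dq": joint speeds; "effort": joint torques, N m; "position": TCP position; "tool_rot": TCP orientation; "force": force on the tool from outside, world axes, zero at the start; "wrist_torque": the same for the moment, N m; "gripper_width": opening from 0.0 (shut) to 1.0 (fully open).
Only numpy, scipy, OpenCV 4.12 (cv2) and the standard library are available. Lean on these libraries where they do the work, as an engineer would, in place of code of your own. Each camera call takes 0.05 s, during which the arm holds its last target.

## Working session

There is one attempt and no reset: what is moved stays moved. The work goes in short steps, Python scripts to look and compute and a tool call to move; the robot and the scene stay as the last step left them, time stands still between calls to the robot, and variables do not carry over. Pictures are saved under pics/ and viewed, and the job is handed in when it is done.

Besides the shell and the picture viewer there is one more tool, called after ">>>" by a JSON object that holds its "fn" and its "kwargs", one argument or row to a line. move_arm: Moves the arm, as the interface text tells. Its arguments: {"type":"object","properties":{"targets":{"type":"array"},"gripper":{"type":"number"},"grip_force":{"type":"number"}},"required":["targets"]}

```bash
mkdir -p pics
python3 - <<'E'
from workcell import sense, camera, camera_info, grip_point_offset
import cv2
print(grip_point_offset); print(sense())
for n in ["scene","side","wrist"]:
    print(n,camera_info(n))
    cv2.imwrite(f"pics/{n}0.png",cv2.cvtColor(camera(n),cv2.COLOR_RGB2BGR))
E
```

```text
18.8
{'time': 0.0, 'joint_positions': array([-1.36945741e+00,  2.07419792e-01,  1.54293705e+00,  2.45778658e-06,
        1.39352278e+00, -1.50502707e-01]), 'dq': array([-0.00038831,  0.00281352, -0.00218381, -0.00130327,  0.00050042,
       -0.00186231]), 'effort': array([ 8.05403433e-04, -3.70878196e+01, -2.81418353e+01,  6.96955319e-02,
        3.61242355e-02, -1.73556500e-04]), 'position': array([ 197.98508199, -538.97467112,  204.29897628]), 'tool_rot': array([-1.35373802,  0.94737898, -0.94464221]), 'force': array([-0.13808415,  0.19611588,  0.76591776]), 'wrist_torque': array([-0.02190601,  0.00222102,  0.03335313]), 'gripper_width': 0.9985345993917414}
scene {'fx': 428.05959259276756, 'fy': 428.05959259276756, 'cx': 253.73604644489419, 'cy': 188.63796624875621, 'rvec': array([ 2.13331434,  1.13379194, -0.48334877]), 'tvec': array([-385.96385223, -210.68342599, 1516.8192596 ])}
side {'fx': 448.75154583594383, 'fy': 448.75154583594383, 'cx': 259.4320931637996, 'cy': 192.0947865912678, 'rvec': array([ 2.37077703, -0.4084818 ,  0.14024075]), 'tvec': array([-508.43225386,  271.81812111, 1364.22724439])}
wrist {'fx': 338.4655914755564, 'fy': 338.4655914755564, 'cx': 260.21731997469186, 'cy': 193.38707063714125, 'rvec': array([-2.41385145,  1.68599568,  0.20055486]), 'tvec': array([-574.28142864,  -22.51627669,  389.3026745 ])}
```

View pics/scene0.png

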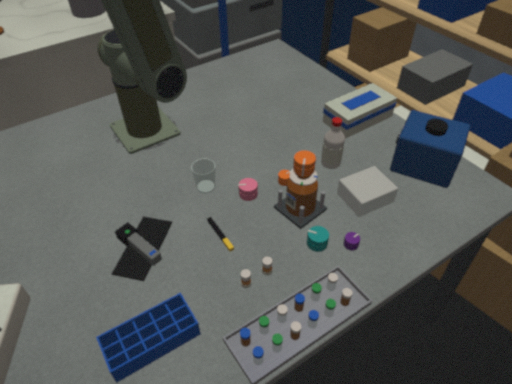

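View pics/side0.png

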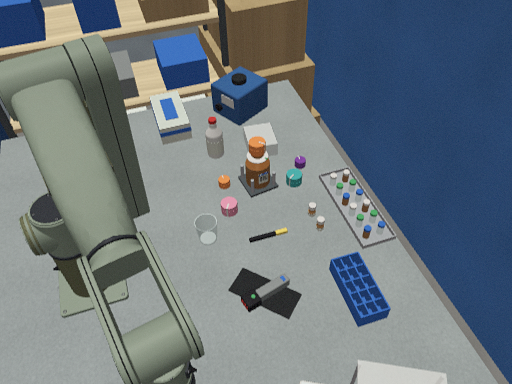

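View pics/wrist0.png

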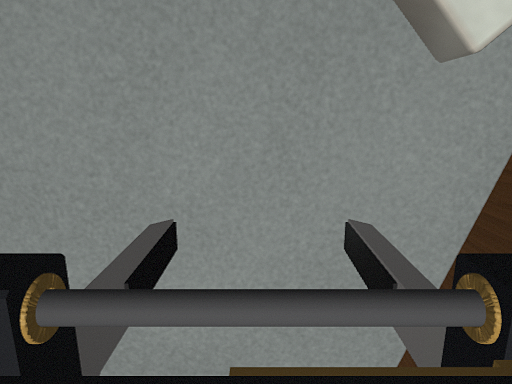

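Orange candidates are the cap on the bottle (scene 304,160; side 257,146) and a small loose orange cap on the table (scene 284,177; side 224,181). Pink, turquoise and purple caps are also in view. By the description I choose the larger orange one, on the bottle. Next I take close crops.

```bash
cat > h.py <<'E'
import numpy as np, cv2
from workcell import sense, camera, camera_info
def cam(n):
    i=camera_info(n); R=cv2.Rodrigues(np.array(i['rvec']))[0]; t=np.array(i['tvec'])
    K=np.array([[i['fx'],0,i['cx']],[0,i['fy'],i['cy']],[0,0,1]]); return K,R,t
def ray(c,uv):
    K,R,t=c; d=R.T@np.linalg.inv(K)@np.array([uv[0],uv[1],1.]); return -R.T@t,d/np.linalg.norm(d)
def onz(c,uv,z):
    o,d=ray(c,uv); return o+d*(z-o[2])/d[2]
def tri(c1,u1,c2,u2):
    A=np.zeros((3,3));b=np.zeros(3)
    rs=[ray(c1,u1),ray(c2,u2)]
    for o,d in rs:
        P=np.eye(3)-np.outer(d,d);A+=P;b+=P@o
    p=np.linalg.solve(A,b); return p,[np.linalg.norm(np.cross(p-o,d)) for o,d in rs]
def proj(c,p):
    K,R,t=c; q=K@(R@np.array(p,float)+t); return q[:2]/q[2]
def grab(n,f):
    im=cv2.cvtColor(camera(n),cv2.COLOR_RGB2BGR); cv2.imwrite(f"pics/{f}.png",im); return im
def crop(im,x0,y0,w,h,s,f):
    cv2.imwrite(f"pics/{f}.png",cv2.resize(im[y0:y0+h,x0:x0+w],None,fx=s,fy=s,interpolation=cv2.INTER_CUBIC))
def pose():
    s=sense(); return np.array(s['position']),cv2.Rodrigues(np.array(s['tool_rot']))[0]
E
python3 - <<'E'
from h import *
a=cv2.imread("pics/scene0.png");b=cv2.imread("pics/side0.png")
x=cv2.resize(a[140:230,260:350],None,fx=4.4,fy=4.4,interpolation=cv2.INTER_CUBIC)
y=cv2.resize(b[125:215,212:302],None,fx=4.4,fy=4.4,interpolation=cv2.INTER_CUBIC)
cv2.imwrite("pics/c1.png",np.hstack([x,y]))
x=cv2.resize(a[205:295,95:185],None,fx=4.4,fy=4.4,interpolation=cv2.INTER_CUBIC)
y=cv2.resize(b[245:335,220:310],None,fx=4.4,fy=4.4,interpolation=cv2.INTER_CUBIC)
cv2.imwrite("pics/c2.png",np.hstack([x,y]))
E
```

```text
(no output)
```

View pics/c1.png

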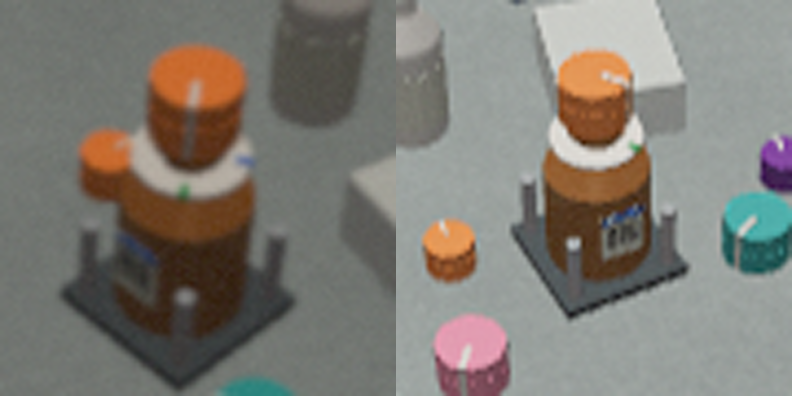

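View pics/c2.png

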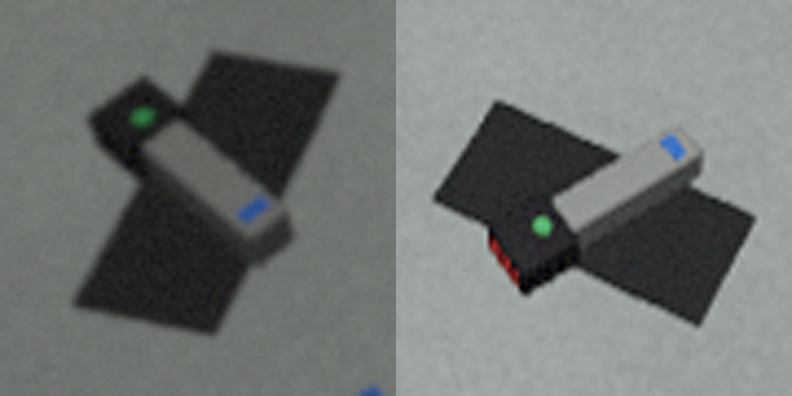

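Run:
```python
from h import *
sc=cam("scene");sd=cam("side")
S=lambda x,y,ox=260,oy=140:(ox+(x+.5)/4.4-.5,oy+(y+.5)/4.4-.5)
D=lambda x,y,ox=212,oy=125:(ox+(x-396+.5)/4.4-.5,oy+(y+.5)/4.4-.5)
p=lambda *a:print(*[np.round(x,1) if not isinstance(x,str) else x for x in a])
c1=onz(sc,S(197,78),199);c2=onz(sd,D(594,77),199);p("top",c1,c2,*tri(sc,S(197,78),sd,D(594,77)))
# ellipse width check
p("dia",np.linalg.norm(onz(sc,S(149,78),199)-onz(sc,S(246,78),199)),np.linalg.norm(onz(sd,D(557,77),199)-onz(sd,D(633,77),199)))
ctr=(c1+c2)/2
def ang(q,c):return np.degrees(np.arctan2(q[1]-c[1],q[0]-c[0]))
for nm,s,d,z in [("stripe",(195,95),(618,80),199),("blue",(245,160),None,136),("green",(184,190),(636,148),136)]:
    a=onz(sc,S(*s),z);r=[a,ang(a,ctr),np.hypot(*(a-ctr)[:2])]
    if d: b=onz(sd,D(*d),z);r+=[b,ang(b,ctr),np.hypot(*(b-ctr)[:2])]
    p(nm,*r)
for nm,s,d in [("L",(62,294),(512,230)),("F",(178,387),(572,318)),("R",(295,298),(688,268))]:
    p(nm,onz(sc,S(*s),6),onz(sd,D(*d),6))
p("label",*tri(sc,S(137,268),sd,D(622,232)))
S2=lambda x,y:S(x,y,95,205);D2=lambda x,y:D(x,y,220,245)
print("pad")
P=[((212,50),(497,101)),((339,72),(755,217)),((216,334),(698,326)),((74,304),(433,201))]
for s,d in P[:]: p(onz(sc,S2(*s),6),onz(sd,D2(*d),6))
print("scanner top z=38")
for nm,s,d in [("green",(143,117),(542,226)),("blue",(254,210),(673,147)),("head c1",(145,76),None),("left",(88,121),None),("rear",(244,242),(703,152)),("rear2",(290,208),(676,126))]:
    p(nm,onz(sc,S2(*s),38),onz(sd,D2(*d),38) if d else 0)
p(*tri(sc,S2(143,117),sd,D2(542,226)));p(*tri(sc,S2(254,210),sd,D2(673,147)))
```

```text
top [610.2 216.4 199. ] [607.1 216.2 199. ] [607.9 218.6 196.6] [0.2 0.2]
dia 56.4 57.2
stripe [621.2 206.2 199. ] -38.9 16.2 [622.9 206.8 199. ] -33.7 17.1
blue [631.6 242.  136. ] 48.2 34.4
green [631.1 195.6 136. ] -42.7 30.6 [633.  195.3 136. ] -40.8 32.1
L [563.3 157.9   6. ] [548.6 267.2   6. ]
F [668.7 172.1   6. ] [564.3 156.7   6. ]
R [652.4 281.8   6. ] [671.  176.4   6. ]
label [615.  177.5  65.8] [0.8 0.8]
pad
[ 382.3 -171.4    6. ] [ 444.8 -111.     6. ]
[ 445.9 -111.4    6. ] [ 579.4 -256.     6. ]
[ 583.4 -255.7    6. ] [ 514.5 -316.1    6. ]
[ 518.5 -315.6    6. ] [ 380.  -171.8    6. ]
scanner top z=38
green [ 438.5 -233.7   38. ] [ 438.1 -231.7   38. ]
blue [ 540.6 -206.7   38. ] [ 539.5 -205.3   38. ]
head c1 [ 408.4 -220.3   38. ] 0
left [ 422.6 -262.6   38. ] 0
rear [ 558.1 -220.8   38. ] [ 556.9 -215.6   38. ]
rear2 [ 551.1 -188.8   38. ] [ 547.3 -190.8   38. ]
[ 438.3 -233.    38.5] [0.9 0.9]
[ 539.8 -205.9   37.6] [0.8 0.8]
```

Run:
```python
from h import *
np.set_printoptions(precision=3,suppress=True)
sc=cam("scene");sd=cam("side");w=cam("wrist")
print("washtop",onz(sc,(337,122),170),onz(sd,(212,121),170))
p,R=pose(); print(p,"\n",R)
K,Rc,t=w; c=-Rc.T@t
print("cam in tool",R.T@(c-p),"\ncam axes in tool\n",R.T@Rc.T)
```

```text
washtop [516.384 414.521 170.   ] [504.314 410.773 170.   ]
[ 197.982 -539.184  204.552] 
 [[ 0.345 -0.     0.939]
 [-0.939  0.002  0.345]
 [-0.002 -1.     0.   ]]
cam in tool [   0.467 -178.323   67.924] 
cam axes in tool
 [[ 1.    -0.001 -0.   ]
 [ 0.    -0.232  0.973]
 [-0.001 -0.973 -0.232]]
```

>>> {"fn": "move_arm", "kwargs": {
  "targets": [
    [-57,-8.6,64.6,0,0,0],
    [-57,-8.6,64.6,0,0,0],
    [-57,-8.6,64.6,0,0,0],
    [-57,-8.6,64.6,0,0,0],
    [-57,-8.6,64.6,0,0,0],
    [-57,-8.6,64.6,0,0,0],
    [-57,-8.6,64.6,0,0,0],
    [-57,-8.6,64.6,0,0,0],
    [-57,-8.6,64.6,0,0,0],
    [-57,-8.6,64.6,0,0,0]
  ]
}}

```text
time: 1.4
position: [494.4, 9.3, 267.8]
tool_rot: [-1.354, 0.947, -0.945]
force: [1.2, -0.6, 1.0]
gripper_width: 0.997
```

>>> {"fn": "move_arm", "kwargs": {
  "targets": [
    [-15.7,-2.2,17.9,0,0,0],
    [-15.7,-2.2,17.9,0,0,0],
    [-15.7,-2.2,17.9,0,0,0],
    [-15.7,-2.2,17.9,0,0,0],
    [-15.7,-2.2,17.9,0,0,0],
    [-15.7,-2.2,17.9,0,0,0]
  ]
}}

```text
time: 2.15
position: [607.8, 217.9, 289.2]
tool_rot: [-1.356, 0.947, -0.945]
force: [0.1, 0.3, -0.7]
gripper_width: 1.005
```

Run:
```python
from h import *
print(pose(), sense()['joint_positions'])
w=cam("wrist"); im=grab("wrist","w1"); np.savez("w1.npz",*w)
crop(im,130,90,260,180,3,"w1c")
```

```text
(array([607.77433894, 217.8782055 , 289.21701004]), array([[ 3.44978047e-01, -1.85439381e-03,  9.38608922e-01],
       [-9.38610226e-01,  3.78662778e-04,  3.44979274e-01],
       [-9.95143691e-04, -9.99998209e-01, -1.60992264e-03]])) [2.09900542e-01 3.10850537e-01 1.24144647e+00 7.56893125e-04
 1.59103044e+00 1.42849515e+00]
```

View pics/w1c.png

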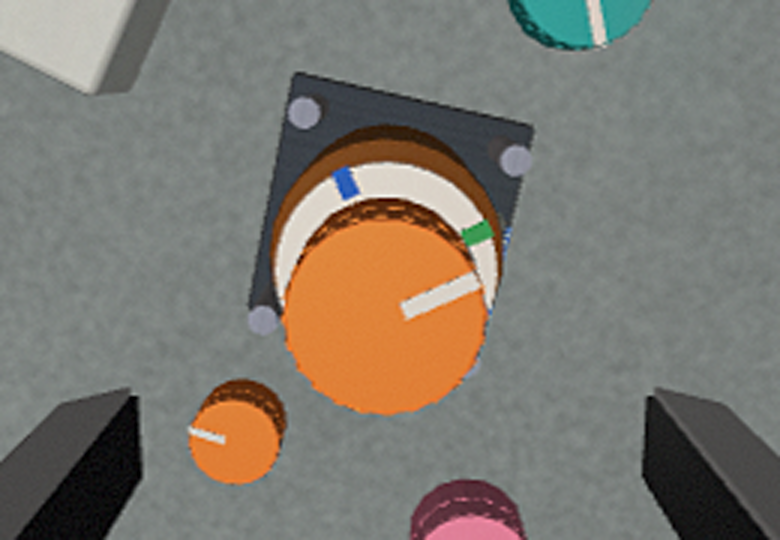

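Clear view from above: cap top at crop (385,315), stripe pointing right at (470,285), green mark (478,233), blue mark (346,184). The choice of cap is confirmed.

```bash
cat >> h.py <<'E'
def capmeas(im,w,ztop,full=True):
    hsv=cv2.cvtColor(im,cv2.COLOR_BGR2HSV)
    m=((hsv[...,0]<=15)&(hsv[...,1]>150)&(hsv[...,2]>175)).astype(np.uint8)
    m=cv2.morphologyEx(m,cv2.MORPH_CLOSE,np.ones((13,13)))
    cs,_=cv2.findContours(m,0,1); c=max(cs,key=cv2.contourArea)
    P=np.array([onz(w,q[0],ztop)[:2] for q in c])
    (cx,cy),r=cv2.minEnclosingCircle(P.astype(np.float32))
    A=np.c_[2*P,np.ones(len(P))];s=np.linalg.lstsq(A,(P**2).sum(1),rcond=None)[0]
    ctr=s[:2];print("cap ctr",ctr.round(1),"r",np.sqrt(s[2]+ctr@ctr).round(1),"| enc",round(cx,1),round(cy,1),round(r,1))
    hull=cv2.drawContours(np.zeros(m.shape,np.uint8),[cv2.convexHull(c)],-1,1,-1)
    sm=(hull>0)&(hsv[...,1]<100)&(hsv[...,2]>130)
    n,l,st,ce=cv2.connectedComponentsWithStats(sm.astype(np.uint8))
    k=1+np.argmax(st[1:,4]); ys,xs=np.nonzero(l==k)
    Q=np.array([onz(w,(x,y),ztop)[:2] for x,y in zip(xs,ys)])
    v=Q.mean(0)-ctr; print("stripe ang %.1f r %.1f n %d"%(np.degrees(np.arctan2(v[1],v[0])),np.hypot(*v),len(Q)))
    return ctr
def mark(im,w,lo,hi,z,ctr,near=48):
    hsv=cv2.cvtColor(im,cv2.COLOR_BGR2HSV); m=cv2.inRange(hsv,lo,hi)
    n,l,st,ce=cv2.connectedComponentsWithStats(m)
    for k in range(1,n):
        if st[k,4]<6: continue
        q=onz(w,ce[k],z)[:2];v=q-ctr
        if np.hypot(*v)<near: print("mark",ce[k].round(1),st[k,4],q.round(1),"ang %.1f r %.1f"%(np.degrees(np.arctan2(v[1],v[0])),np.hypot(*v)))
E
python3 - <<'E'
from h import *
im=cv2.imread("pics/w1.png");z=np.load("w1.npz");w=(z['arr_0'],z['arr_1'],z['arr_2'])
c=capmeas(im,w,199)
mark(im,w,(100,120,60),(130,255,255),136,c);mark(im,w,(45,100,60),(85,255,255),136,c)
f=lambda x,y:((x+.5)/3-.5+130,(y+.5)/3-.5+90)
a,b,d=[onz(w,f(*q),6)[:2] for q in [(294,72),(534,127),(249,306)]]
print(a,b,d,"holder",(b+d)/2,np.degrees(np.arctan2(*(b-a)[::-1])),np.degrees(np.arctan2(*(a-d)[::-1])),np.linalg.norm(a-b))
E
```

```text
cap ctr [609.4 220.4] r 27.4 | enc 610.0 221.0 29.0
stripe ang -48.7 r 16.4 n 164
mark [244.6 150.5] 51 [632.4 242.9] ang 44.3 r 32.1
mark [288.8 167.3] 52 [631.8 196.4] ang -47.1 r 32.9
[655.02243467 281.11458677] [669.34685999 172.46105387] [547.13232533 266.46082935] holder [608.23959266 219.46094161] -82.48967678008067 7.734648365925553 109.59370133146183
```

Run:
```python
from h import *
im=cv2.imread("pics/w1.png");z=np.load("w1.npz");w=(z['arr_0'],z['arr_1'],z['arr_2'])
hsv=cv2.cvtColor(im,cv2.COLOR_BGR2HSV)
f=lambda x,y:((x+.5)/3-.5+130,(y+.5)/3-.5+90)
a,b=[onz(w,f(*q),199)[:2] for q in [(403,310),(480,281)]]
print("hand stripe",a,b,np.degrees(np.arctan2(*(b-a)[::-1])))
a,b=[onz(w,f(*q),199)[:2] for q in [(285,317),(487,312)]];print("LR",a,b,np.linalg.norm(a-b),(a+b)/2)
a,b=[onz(w,f(*q),199)[:2] for q in [(388,219),(390,414)]];print("TB",a,b,np.linalg.norm(a-b),(a+b)/2)
m=((hsv[...,0]<=15)&(hsv[...,1]>150)&(hsv[...,2]>175))
x0,y0=[int(v) for v in f(385,317)]
m[y0+40:]=0; m[:,:x0-40]=0
n,l,st,ce=cv2.connectedComponentsWithStats(m.astype(np.uint8));k=1+np.argmax(st[1:,4]);print(st[k])
c=cv2.convexHull(cv2.findContours((l==k).astype(np.uint8),0,1)[0][0])
P=np.array([onz(w,q[0],199)[:2] for q in c],np.float32);e=cv2.fitEllipse(P);print(e)
print(cv2.minAreaRect(P))
ctr=np.array(e[0])
sm=cv2.inRange(hsv,(0,0,130),(180,110,255));sm[:y0-30]=0;sm[y0+5:]=0;sm[:,:x0]=0;sm[:,x0+34:]=0
n,l,st,ce=cv2.connectedComponentsWithStats(sm);print(st[1:])
k=1+np.argmax(st[1:,4]);ys,xs=np.nonzero(l==k)
Q=np.array([onz(w,q,199)[:2] for q in zip(xs,ys)]);mu,ev,_=cv2.PCACompute2(Q.astype(np.float32),None)
print(mu,np.degrees(np.arctan2(ev[0,1],ev[0,0])), "from ctr",np.degrees(np.arctan2(*(mu[0]-ctr)[::-1])))
```

```text
hand stripe [612.72293807 216.08760695] [627.43455485 199.36822643] -48.65500027565283
LR [599.81226592 245.56892037] [620.06974982 194.45301953] 54.98364277487028 [609.94100787 220.01096995]
TB [634.69728069 228.46907689] [583.5272235  209.15320555] 54.69440226548365 [609.11225209 218.81114122]
[ 224  162   68   66 3247]
((609.0869750976562, 220.33401489257812), (55.081722259521484, 55.729461669921875), 113.08296966552734)
((609.1190795898438, 220.42144775390625), (54.640869140625, 54.78909683227539), 20.165374755859375)
[[280 165   8   4  16]
 [284 170   1   1   1]
 [263 170  29  27 229]
 [291 188   1   3   3]]
[[623.3789 206.5656]] -34.391937 from ctr -43.931173236796226
```

>>> {"fn": "move_arm", "kwargs": {
  "targets": [
    [-0.13,6,0.17,0,0,0],
    [-0.13,11,0.17,0,0,0],
    [-0.13,11.8,0.17,0,0,0],
    [-0.13,11.8,0.17,0,0,0],
    [-0.13,11.8,0.17,0,0,0]
  ]
}}

```text
time: 2.82
position: [610.8, 219.2, 175.2]
tool_rot: [-1.351, 0.944, -0.949]
force: [-0.4, -0.1, 0.1]
gripper_width: 0.998
```

>>> {"fn": "move_arm", "kwargs": {
  "targets": [
    [0,0,0,0,0,0],
    [0,0,0,0,0,0],
    [0,0,0,0,0,0],
    [0,0,0,0,0,0],
    [0,0,0,0,0,0],
    [0,0,0,0,0,0]
  ],
  "gripper": 5.0,
  "grip_force": 10
}}

```text
time: 3.58
position: [610.5, 220.1, 175.2]
tool_rot: [-1.35, 0.945, -0.947]
force: [-2.1, 3.6, 1.0]
gripper_width: 0.594
```

Run:
```python
from h import *
s=sense();print(s['position'],s['force'],s['gripper_width'])
a=grab("side","s2");crop(a,212,100,90,90,6,"s2c")
```

```text
[610.4750027  220.06142868 175.21272829] [-2.14666459  3.60026834  0.96928955] 0.593531097165492
```

View pics/s2c.png

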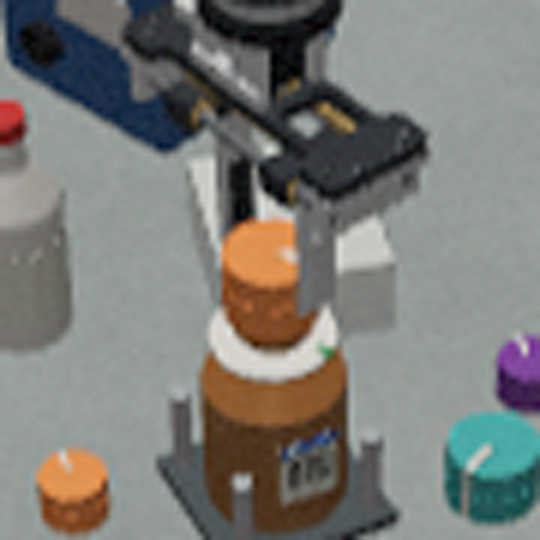

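>>> {"fn": "move_arm", "kwargs": {
  "targets": [
    [0,0,0,0,-0.15,0],
    [0,0,0,0,-0.3,0],
    [0,0,0,0,-0.45,0],
    [0,0,0,0,-0.6,0],
    [0,0,0,0,-0.75,0],
    [0,0,0,0,-0.9,0],
    [0,0,0,0,-1.05,0],
    [0,0,0,0,-1.2,0],
    [0,0,0,0,-1.35,0],
    [0,0,0,0,-1.42,0]
  ]
}}

```text
time: 4.88
position: [608.4, 220.8, 174.1]
tool_rot: [-1.561, -0.159, 0.16]
force: [-3.0, 2.7, 0.5]
gripper_width: 0.595
```

Run:
```python
from h import *
s=sense();print(s['position'],s['force'],s['wrist_torque'],s['gripper_width'],s['joint_positions'])
p,R=pose();print("x yaw",np.degrees(np.arctan2(R[1,0],R[0,0])))
w=cam("wrist"); im=grab("wrist","w2"); np.savez("w2.npz",*w)
a=grab("side","s3");b=grab("scene","k3")
cv2.imwrite("pics/m3.png",np.hstack([cv2.resize(a[100:190,212:302],None,fx=4.4,fy=4.4),cv2.resize(b[120:210,260:350],None,fx=4.4,fy=4.4)]))
```

```text
[608.39336195 220.83712471 174.11238027] [-3.02301312  2.74525691  0.54626718] [ 0.62497176  0.72086691 -0.08493824] 0.5950916316337149 [0.21252234 0.38151811 1.38410578 0.00400341 1.37613007 0.00832895]
x yaw 11.65505231962592
```

View pics/w2.png

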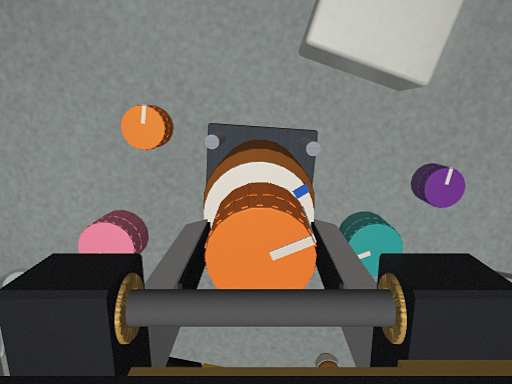

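View pics/m3.png

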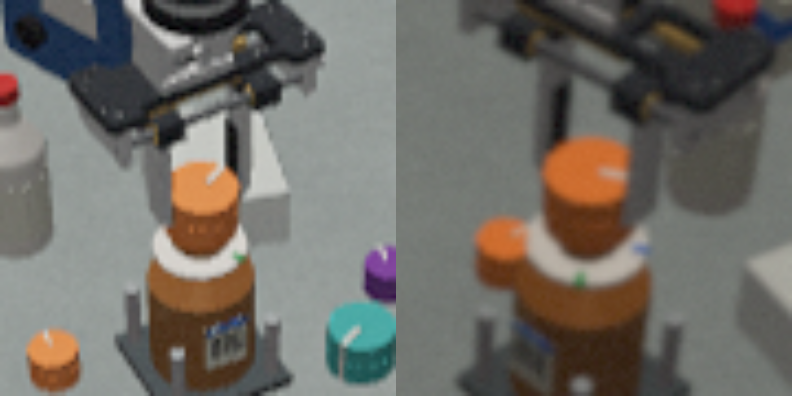

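The stripe runs from (271,256) to (312,240) and moved with the fingers. The blue mark is at (301,191).

Run:
```python
from h import *
im=cv2.imread("pics/w2.png");z=np.load("w2.npz");w=(z['arr_0'],z['arr_1'],z['arr_2'])
a,b=[onz(w,q,199)[:2] for q in [(271,256),(314,239)]]
print("hand stripe",a,b,np.degrees(np.arctan2(*(b-a)[::-1])))
l,r=[onz(w,q,199)[:2] for q in [(205,252),(317,252)]];print((l+r)/2,np.linalg.norm(l-r))
mark(im,w,(100,120,60),(130,255,255),136,np.array([608.5,219.5]));mark(im,w,(45,100,60),(85,255,255),136,np.array([608.5,219.5]))
crop(im,180,130,160,160,4,"w2c")
```

```text
hand stripe [615.000177   220.57366055] [633.43978722 233.34101973] 34.69825198789833
[609.8008775  221.63196593] 54.42340676105134
mark [301.  190.8] 126 [632.3 242.9] ang 44.6 r 33.4
```

View pics/w2c.png

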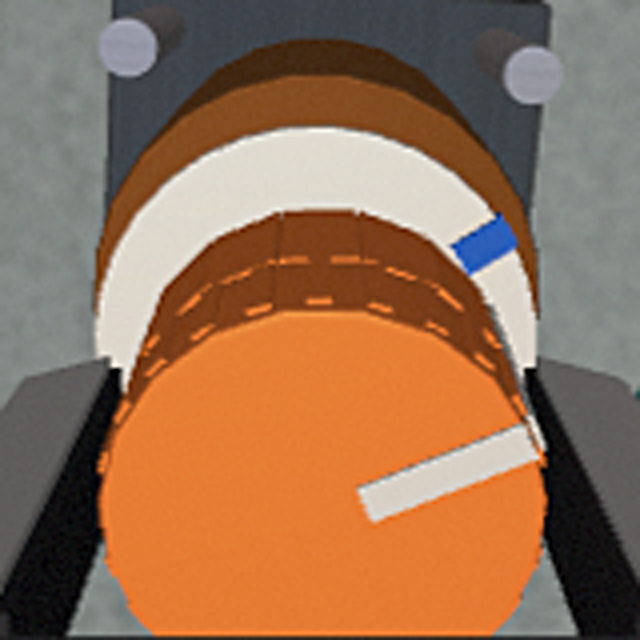

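>>> {"fn": "move_arm", "kwargs": {
  "targets": [
    [0,0,0,0,-0.06,0],
    [0,0,0,0,-0.12,0],
    [0,0,0,0,-0.18,0],
    [0,0,0,0,-0.18,0]
  ]
}}

```text
time: 5.52
position: [608.0, 220.3, 173.5]
tool_rot: [-1.547, -0.295, 0.298]
force: [-0.7, 1.7, -0.9]
gripper_width: 0.595
```

Run:
```python
from h import *
s=sense();print(s['position'],s['force'],s['wrist_torque'],s['gripper_width'],s['joint_positions'])
p,R=pose();print("x yaw",np.degrees(np.arctan2(R[1,0],R[0,0])))
w=cam("wrist"); im=grab("wrist","w3"); np.savez("w3.npz",*w)
mark(im,w,(100,120,60),(130,255,255),136,np.array([608.5,219.5]))
crop(im,180,130,160,160,4,"w3c")
```

```text
[608.02710742 220.33597031 173.46776339] [-0.67967604  1.69660723 -0.91125347] [ 0.36535488  0.2826408  -0.01882736] 0.5949985738563841 [ 0.21221253  0.38204021  1.38476161  0.00336486  1.37637987 -0.16633209]
x yaw 21.651715649597307
mark [305.7 197.7] 120 [632.3 243. ] ang 44.6 r 33.4
```

View pics/w3c.png

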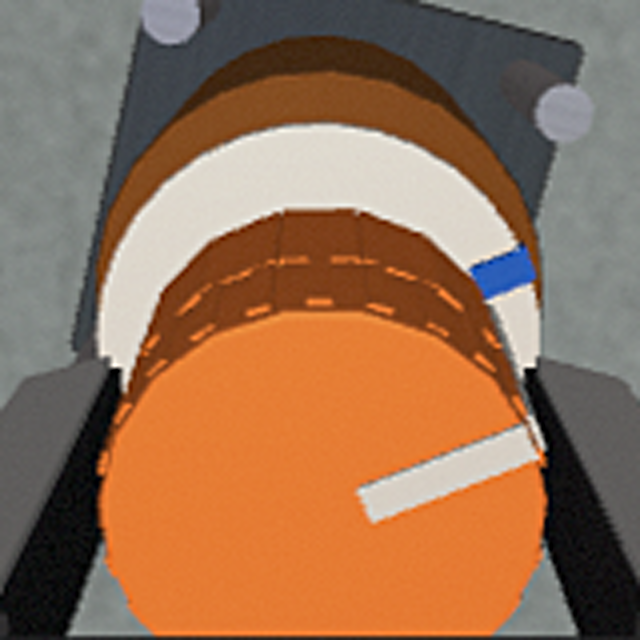

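The stripe is now parallel to the blue mark. I let go so it can drop.

>>> {"fn": "move_arm", "kwargs": {
  "targets": [
    [0,0,0,0,0,0],
    [0,0,0,0,0,0],
    [0,0,0,0,0,0],
    [0,0,0,0,0,0],
    [0,0,0,0,0,0]
  ],
  "gripper": 9.0
}}

```text
time: 6.2
position: [608.2, 220.3, 173.6]
tool_rot: [-1.547, -0.295, 0.297]
force: [0.0, -0.0, 0.2]
gripper_width: 0.953
```

Run:
```python
from h import *
s=sense();print(s['position'],s['force'],s['gripper_width'])
w=cam("wrist"); im=grab("wrist","w4"); np.savez("w4.npz",*w)
a=grab("side","s4")
cv2.imwrite("pics/m4.png",np.hstack([cv2.resize(im[130:290,180:340],(400,400)),cv2.resize(a[100:190,212:302],(400,400))]))
```

```text
[608.15646847 220.27964236 173.59168178] [ 0.03157542 -0.0197488   0.20708221] 0.9534588385120524
```

View pics/m4.png

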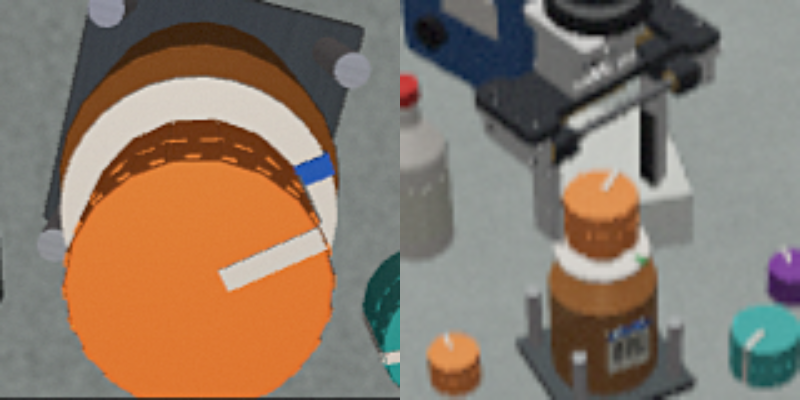

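```bash
cat >> h.py <<'E'
def heightside(im,box=(225,115,70,60),xy=(608.7,219.6),hmax=16,n="side"):
    x0,y0,ww,hh=box
    hsv=cv2.cvtColor(im,cv2.COLOR_BGR2HSV)
    m=np.zeros(hsv.shape[:2],np.uint8)
    m[y0:y0+hh,x0:x0+ww]=((hsv[...,0]<=16)&(hsv[...,1]>120)&(hsv[...,2]>110))[y0:y0+hh,x0:x0+ww]
    n_,l,st,ce=cv2.connectedComponentsWithStats(m); k=1+np.argmax(st[1:,4])
    print(st[k]); return st[k]
E
python3 - <<'E'
from h import *
sd=cam("side")
for z in (199,190,186): print(z,[proj(sd,(608.7+28*np.cos(t),219.6+28*np.sin(t),z)).round(1) for t in (np.radians(70),)],proj(sd,(608.7,219.6,z)).round(1), min(proj(sd,(608.7+28*np.cos(t),219.6+28*np.sin(t),z))[1] for t in np.linspace(0,6.28,60)).round(2))
for f in ("side0","s2","s3","s4"): heightside(cv2.imread(f"pics/{f}.png"))
im=cv2.imread("pics/w3.png");z=np.load("w3.npz");w=(z['arr_0'],z['arr_1'],z['arr_2']);capmeas(im,w,199)
im=cv2.imread("pics/w4.png");z=np.load("w4.npz");w=(z['arr_0'],z['arr_1'],z['arr_2']);capmeas(im,w,199);capmeas(im,w,190)
E
```

```text
199 [array([256.9, 135.8])] [256.7 141.4] 135.86
190 [array([256.9, 137.9])] [256.8 143.4] 137.9
186 [array([257. , 138.8])] [256.8 144.3] 138.81
[249 137  16  20 258]
[249 137  16  20 225]
[250 137  17  20 253]
[249 139  17  19 264]
cap ctr [608.  223.3] r 26.1 | enc 608.6 221.6 28.7
stripe ang 22.1 r 15.3 n 445
cap ctr [606.4 226. ] r 26.1 | enc 606.3 226.2 27.7
stripe ang 38.0 r 14.9 n 422
cap ctr [607.7 222.7] r 27.6 | enc 607.6 222.9 29.3
stripe ang 38.0 r 15.8 n 422
```

>>> {"fn": "move_arm", "kwargs": {
  "targets": [
    [0,0.6,0,0,0,0],
    [0,1.2,0,0,0,0],
    [0,1.2,0,0,0,0],
    [0,1.2,0,0,0,0]
  ]
}}

```text
time: 6.8
position: [608.0, 220.3, 161.4]
tool_rot: [-1.547, -0.295, 0.298]
force: [-0.7, 0.1, 0.4]
gripper_width: 0.956
```

>>> {"fn": "move_arm", "kwargs": {
  "targets": [
    [0,0,0,0,0,0],
    [0,0,0,0,0,0],
    [0,0,0,0,0,0],
    [0,0,0,0,0,0],
    [0,0,0,0,0,0]
  ],
  "gripper": 5.0,
  "grip_force": 12
}}

```text
time: 7.42
position: [608.0, 220.3, 161.4]
tool_rot: [-1.547, -0.295, 0.298]
force: [-0.0, 0.4, 0.9]
gripper_width: 0.594
```

>>> {"fn": "move_arm", "kwargs": {
  "targets": [
    [0,0.04,0,0,0.15,0],
    [0,0.08,0,0,0.3,0],
    [0,0.12,0,0,0.45,0],
    [0,0.16,0,0,0.6,0],
    [0,0.2,0,0,0.75,0],
    [0,0.24,0,0,0.9,0],
    [0,0.28,0,0,1.05,0],
    [0,0.32,0,0,1.2,0],
    [0,0.36,0,0,1.35,0],
    [0,0.4,0,0,1.42,0]
  ]
}}

```text
time: 8.68
position: [608.3, 220.1, 158.2]
tool_rot: [-1.412, 0.815, -0.812]
force: [-0.6, -0.7, 2.9]
gripper_width: 0.594
```

Run:
```python
from h import *
s=sense();print(s['position'],s['force'],s['wrist_torque'],s['gripper_width'],s['joint_positions'])
p,R=pose();print("x yaw",np.degrees(np.arctan2(R[1,0],R[0,0])))
w=cam("wrist"); im=grab("wrist","w5"); np.savez("w5.npz",*w)
mark(im,w,(45,100,60),(85,255,255),136,np.array([608.5,219.5]))
crop(im,180,130,160,160,4,"w5c")
```

```text
[608.32420124 220.12519264 158.20574117] [-0.55654707 -0.73128346  2.87578824] [-0.16929952  0.13944561  0.08040751] 0.5943203358499338 [0.21213915 0.39496944 1.39961976 0.00272056 1.34787516 1.25637878]
x yaw -59.86505143334408
mark [312.8 211.1] 114 [632.4 196. ] ang -44.4 r 33.5
```

View pics/w5c.png

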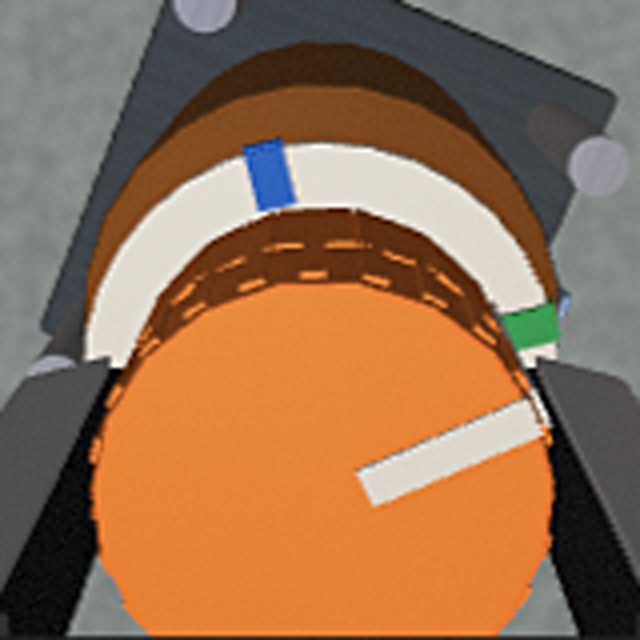

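About 8° remain, with green at slope 12° and the stripe at 22°. I turn on into the stop.

>>> {"fn": "move_arm", "kwargs": {
  "targets": [
    [0,0.03,0,0,0.06,0],
    [0,0.05,0,0,0.11,0],
    [0,0.07,0,0,0.16,0],
    [0,0.07,0,0,0.2,0],
    [0,0.07,0,0,0.2,0]
  ]
}}

```text
time: 9.35
position: [608.0, 220.1, 157.7]
tool_rot: [-1.345, 0.968, -0.963]
force: [-1.0, 0.4, 2.9]
gripper_width: 0.597
```

Run:
```python
from h import *
s=sense();print(s['position'],s['force'],s['wrist_torque'],s['gripper_width'],s['joint_positions'])
p,R=pose();print("x yaw",np.degrees(np.arctan2(R[1,0],R[0,0])))
w=cam("wrist"); im=grab("wrist","w6"); np.savez("w6.npz",*w)
crop(im,180,130,160,160,4,"w6c")
```

```text
[607.9813303  220.14833664 157.70303586] [-1.01336892  0.36630107  2.90778904] [-0.02948424  0.24613211 -0.02125387] 0.5965682198761685 [0.21221588 0.39523849 1.40032892 0.0028577  1.34759379 1.45630375]
x yaw -71.31745790924
```

View pics/w6c.png

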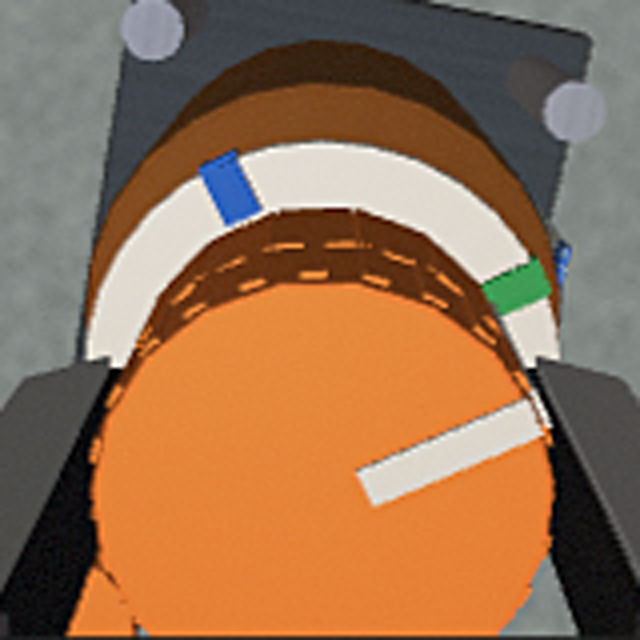

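>>> {"fn": "move_arm", "kwargs": {
  "targets": [
    [0,0.05,0,0,0.04,0],
    [0,0.05,0,0,0.08,0],
    [0,0.05,0,0,0.1,0],
    [0,0.05,0,0,0.1,0]
  ]
}}

```text
time: 9.9
position: [608.7, 220.3, 157.6]
tool_rot: [-1.306, 1.041, -1.038]
force: [1.6, 0.7, 2.0]
gripper_width: 0.597
```

Run:
```python
from h import *
s=sense();print(s['position'],s['force'],s['wrist_torque'],s['gripper_width'],s['joint_positions'])
p,R=pose();print("x yaw",np.degrees(np.arctan2(R[1,0],R[0,0])))
w=cam("wrist"); im=grab("wrist","w7"); np.savez("w7.npz",*w)
crop(im,180,130,160,160,4,"w7c")
```

```text
[608.71718181 220.3281428  157.61153303] [1.63575131 0.65277861 2.00927971] [ 0.04740903 -0.225461    0.57500732] 0.5965929496640054 [0.21229209 0.39556489 1.40007508 0.00277463 1.34564442 1.555059  ]
x yaw -76.97031797413612
```

View pics/w7c.png

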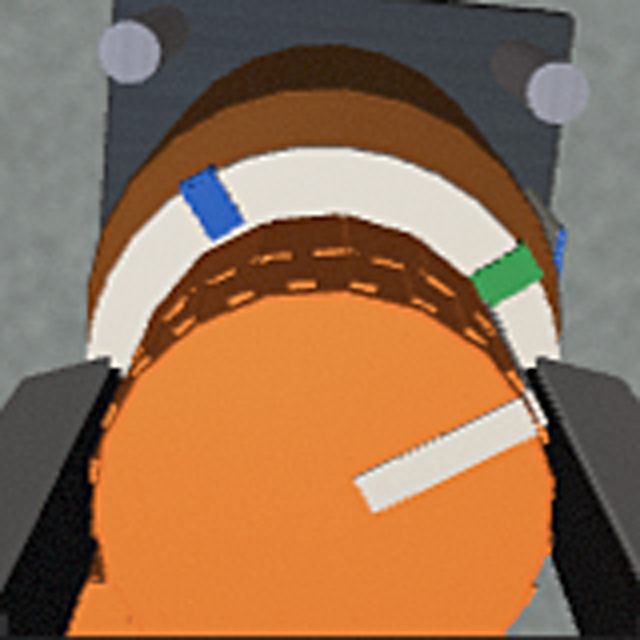

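The wrist torque has risen to 0.57 N m and the stripe has started to slip in the fingers, so the cap is on its stop. I release and rise.

>>> {"fn": "move_arm", "kwargs": {
  "targets": [
    [0,0,0,0,0,0],
    [0,0,0,0,0,0],
    [0,0,0,0,0,0],
    [0,0,0,0,0,0],
    [0,0,0,0,0,0],
    [0,0,0,0,0,0]
  ],
  "gripper": 9.3
}}

```text
time: 10.7
position: [608.7, 220.4, 157.7]
tool_rot: [-1.306, 1.041, -1.038]
force: [-0.1, -0.2, 0.3]
gripper_width: 0.987
```

>>> {"fn": "move_arm", "kwargs": {
  "targets": [
    [0,-4,0,0,0,0],
    [0,-9,0,0,0,0],
    [0,-13,0,0,0,0],
    [0,-13,0,0,0,0],
    [0,-13,0,0,0,0]
  ]
}}

```text
time: 11.32
position: [608.2, 219.9, 286.4]
tool_rot: [-1.308, 1.043, -1.038]
force: [0.2, 0.1, -0.4]
gripper_width: 0.99
```

Run:
```python
from h import *
s=sense();print(s['position'],s['force'],s['gripper_width'])
w=cam("wrist"); im=grab("wrist","w8"); np.savez("w8.npz",*w)
c=capmeas(im,w,186)
for cc in (c,np.array([608.7,219.6])):
  mark(im,w,(100,120,60),(130,255,255),136,cc);mark(im,w,(45,100,60),(85,255,255),136,cc)
a=grab("side","s8");heightside(a)
cv2.imwrite("pics/m8.png",np.hstack([cv2.resize(im[90:270,170:350],(400,400)),cv2.resize(a[100:190,212:302],(400,400))]))
```

```text
[608.16034902 219.86785232 286.40146299] [ 0.21646466  0.07563467 -0.44218611] 0.9902345579846912
cap ctr [609.2 220.3] r 27.3 | enc 609.8 220.5 28.8
stripe ang -49.5 r 16.3 n 155
mark [243. 154.] 55 [632.3 242.7] ang 44.1 r 32.2
mark [289.1 165.3] 53 [631.7 196.4] ang -46.8 r 32.8
mark [243. 154.] 55 [632.3 242.7] ang 44.4 r 33.0
mark [289.1 165.3] 53 [631.7 196.4] ang -45.2 r 32.6
[249 140  17  19 245]
```

View pics/m8.png

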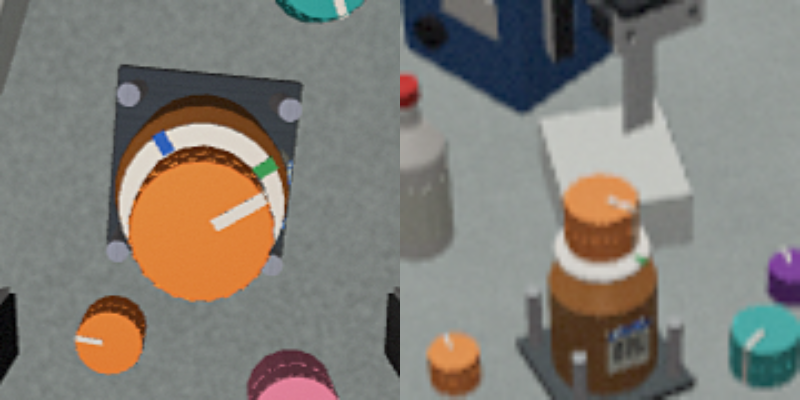

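The cap is home: its stripe is parallel to green (about -48° against -46°) and its top is at the expected row. Next I go to the scanner.

>>> {"fn": "move_arm", "kwargs": {
  "targets": [
    [4,0,-2.2,0,-0.16,0],
    [8,0,-4.5,0,-0.32,0],
    [12,0,-6.7,0,-0.48,0],
    [16,0,-8.9,0,-0.64,0],
    [20,0,-11.2,0,-0.8,0],
    [24,0,-13.4,0,-0.96,0],
    [28,0,-15.6,0,-1.12,0],
    [32,0,-17.9,0,-1.28,0],
    [36,0,-20,0,-1.44,0],
    [39.8,0,-22.3,0,-1.58,0]
  ]
}}

```text
time: 12.68
position: [478.5, -219.1, 282.6]
tool_rot: [-1.558, -0.183, 0.195]
force: [-0.1, -0.9, 0.3]
gripper_width: 0.989
```

>>> {"fn": "move_arm", "kwargs": {
  "targets": [
    [0,0,0,0,-0.16,0],
    [0,0,0,0,-0.32,0],
    [0,0,0,0,-0.48,0],
    [0,0,0,0,-0.64,0],
    [0,0,0,0,-0.8,0],
    [0,0,0,0,-0.96,0],
    [0,0,0,0,-1.12,0],
    [0,0,0,0,-1.28,0],
    [0,0,0,0,-1.44,0],
    [0,0,0,0,-1.58,0]
  ]
}}

```text
time: 13.92
position: [477.6, -218.5, 280.4]
tool_rot: [-1.064, -1.39, 1.393]
force: [-0.4, -0.6, -0.0]
gripper_width: 0.991
```

Run:
```python
from h import *
s=sense();print(s['position'],s['joint_positions'])
p,R=pose();print("x yaw",np.degrees(np.arctan2(R[1,0],R[0,0])))
w=cam("wrist"); im=grab("wrist","w9"); np.savez("w9.npz",*w)
sc=cam("scene")
for nm,q,z in [("pen tip",(231,247),8),("pen end",(209,219),8),("pink",(249,183),20),("teal",(318,233),20),("vialA",(246,271),50),("vialB",(267,260),50),("beaker",(205,185),0)]: print(nm,onz(sc,q,z)[:2].round())
```

```text
[ 477.58426135 -218.53129052  280.38267954] [-5.93244016e-01  5.97651704e-02  1.55243192e+00 -1.15873817e-03
  1.54198477e+00 -2.41892428e+00]
x yaw 104.6038185633418
pen tip [619. -21.]
pen end [501. -21.]
pink [454. 144.]
teal [719. 192.]
vialA [729. -44.]
vialB [731.  16.]
beaker [367.  39.]
```

View pics/w9.png

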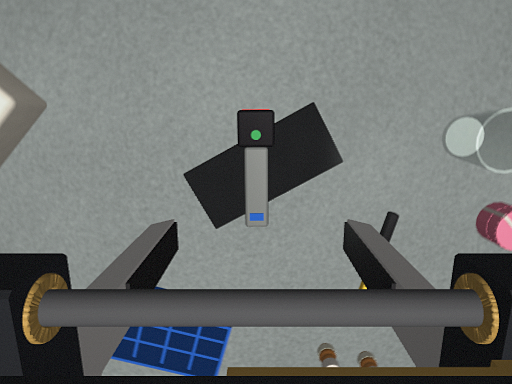

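The scanner is centred in the wrist view: rear end (256,227), head front (256,109), green dot (256,135).

Run:
```python
from h import *
z=np.load("w9.npz");w=(z['arr_0'],z['arr_1'],z['arr_2']);im=cv2.imread("pics/w9.png")
for nm,q in [("rear",(256.5,226.5)),("junc",(256,147)),("front",(255.5,110.5)),("dot",(256,135))]: print(nm,onz(w,q,38).round(1))
a,b=onz(w,(256.5,226.5),38),onz(w,(255.5,110.5),38);print(np.linalg.norm(a-b),(a+b)/2,np.degrees(np.arctan2(*(b-a)[:2][::-1])))
print("width",np.linalg.norm(onz(w,(246.5,190),38)-onz(w,(268,190),38)))
P=[onz(w,q,6) for q in [(183.5,174),(314,103),(342,160),(217,229)]];print(np.array(P).round(0),np.mean(P,0))
```

```text
rear [ 552.2 -202.4   38. ]
junc [ 452.4 -228.7   38. ]
front [ 410.1 -240.2   38. ]
dot [ 438.2 -232.4   38. ]
147.09186191200618 [ 481.12733643 -221.32215043   38.        ] -165.10197035902505
width 27.37823293858611
[[ 515. -314.    6.]
 [ 381. -169.    6.]
 [ 443. -112.    6.]
 [ 580. -253.    6.]] [ 479.77687577 -211.98644392    6.        ]
```

>>> {"fn": "move_arm", "kwargs": {
  "targets": [
    [-0.4,6,0.5,0,0,0],
    [-0.4,12,0.5,0,0,0],
    [-0.4,18,0.5,0,0,0],
    [-0.4,23,0.5,0,0,0],
    [-0.4,23.5,0.5,0,0,0],
    [-0.4,23.5,0.5,0,0,0]
  ]
}}

```text
time: 14.72
position: [471.5, -222.5, 45.9]
tool_rot: [-1.064, -1.391, 1.395]
force: [0.3, -0.6, -0.4]
gripper_width: 0.988
```

>>> {"fn": "move_arm", "kwargs": {
  "targets": [
    [-0.15,1.8,-0.2,0,0,0],
    [-0.15,3.3,-0.2,0,0,0],
    [-0.15,3.5,-0.2,0,0,0],
    [-0.15,3.5,-0.2,0,0,0]
  ]
}}

```text
time: 15.22
position: [473.4, -223.2, 10.8]
tool_rot: [-1.063, -1.391, 1.395]
force: [0.6, 0.3, 0.6]
gripper_width: 0.99
```

>>> {"fn": "move_arm", "kwargs": {
  "targets": [
    [0,0,0,0,0,0],
    [0,0,0,0,0,0],
    [0,0,0,0,0,0],
    [0,0,0,0,0,0],
    [0,0,0,0,0,0],
    [0,0,0,0,0,0],
    [0,0,0,0,0,0],
    [0,0,0,0,0,0]
  ],
  "gripper": 2.0,
  "grip_force": 35
}}

```text
time: 16.23
position: [473.4, -223.2, 10.8]
tool_rot: [-1.063, -1.391, 1.395]
force: [-0.3, 0.3, 1.1]
gripper_width: 0.317
```

>>> {"fn": "move_arm", "kwargs": {
  "targets": [
    [0,-3,0,0,0,0],
    [0,-7,0,0,0,0],
    [0,-11,0,0,0,0],
    [0,-15,0,0,0,0],
    [0,-15,0,0,0,0]
  ]
}}

```text
time: 16.85
position: [477.4, -225.6, 164.1]
tool_rot: [-1.071, -1.393, 1.396]
force: [0.2, -0.6, -2.5]
gripper_width: 0.321
```

Run:
```python
from h import *
s=sense();print(s['position'],s['force'],s['wrist_torque'],s['gripper_width'])
im=grab("wrist","w10");a=grab("side","s10")
cv2.imwrite("pics/m10.png",np.hstack([cv2.resize(im[60:320,110:400],(400,360)),cv2.resize(a[190:310,200:330],(400,360))]))
```

```text
[ 477.36224817 -225.59733305  164.05227687] [ 0.18530567 -0.5885848  -2.4695935 ] [ 0.044719   -0.13654951  0.0188343 ] 0.3205410224675242
```

View pics/m10.png

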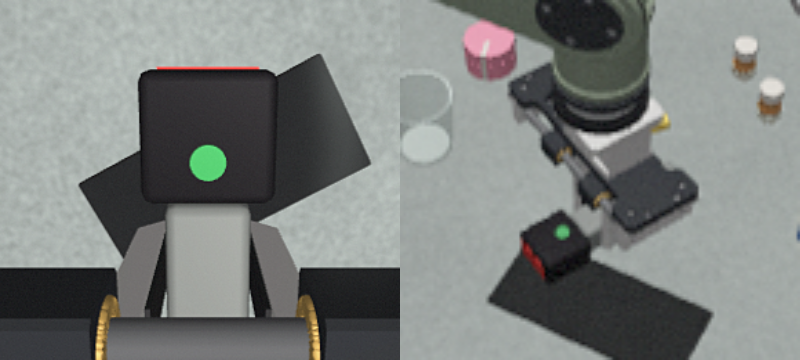

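```bash
cat >> h.py <<'E'
def dot(im,w):
    hsv=cv2.cvtColor(im,cv2.COLOR_BGR2HSV);m=cv2.inRange(hsv,(50,90,90),(85,255,255))
    n,l,st,ce=cv2.connectedComponentsWithStats(m);k=1+np.argmax(st[1:,4]);p,R=pose()
    o,d=ray(w,ce[k]);print("dot px",ce[k].round(1),st[k])
    o=R.T@(o-p);d=R.T@d
    s=(36.4-o[2])/d[2];q=o+s*d;print("tool x %.1f, height above tcp at 36.4 ahead: %.1f (level 27.2)"%(q[0],-q[1]), "head rise", -q[1]-27.2)
E
python3 - <<'E'
from h import *
w=cam("wrist");im=cv2.imread("pics/w10.png");dot(im,w)
print(pose()[1])
E
```

```text
dot px [260.3 177.3] [247 164  27  27 567]
tool x -0.3, height above tcp at 36.4 ahead: 23.8 (level 27.2) head rise -3.4136627132209405
[[-0.25400615 -0.01234853 -0.96712377]
 [ 0.96715289  0.00689476 -0.25410184]
 [ 0.00980587 -0.99989998  0.0101916 ]]
```

>>> {"fn": "move_arm", "kwargs": {
  "targets": [
    [2.1,0.1,-2.2,0,0.17,0],
    [4.2,0.3,-4.3,0,0.34,0],
    [6.2,0.4,-6.5,0,0.51,0],
    [8.3,0.5,-8.6,0,0.68,0],
    [10.4,0.7,-10.8,0,0.85,0],
    [12.5,0.8,-13,0,1.02,0],
    [14.6,1,-15.1,0,1.19,0],
    [16.6,1.1,-17.3,0,1.36,0],
    [18.7,1.3,-19.4,0,1.53,0],
    [20.8,1.4,-21.6,0,1.695,0]
  ]
}}

```text
time: 18.2
position: [628.3, 33.6, 141.5]
tool_rot: [-1.56, -0.085, 0.114]
force: [0.6, -0.2, -2.4]
gripper_width: 0.316
```

Run:
```python
from h import *
np.set_printoptions(precision=3,suppress=True)
p,R=pose();print(p,R)
w=cam("wrist");im=grab("wrist","w11");dot(im,w)
yaw=np.radians(7.6);t=np.array([633.7,30.6,54]);print("shift cm",R.T@(t-p)/10)
c,s=np.cos(yaw),np.sin(yaw)
Rt=np.array([[c,0,-s],[s,0,c],[0,-1,0]]);print(np.linalg.det(Rt),"turn",cv2.Rodrigues(R.T@Rt)[0].ravel())
```

```text
[628.278  33.571 141.458] [[ 0.992 -0.019 -0.127]
 [ 0.127  0.007  0.992]
 [-0.018 -1.     0.01 ]]
dot px [260.3 177.3] [247 165  27  26 563]
tool x -0.9, height above tcp at 36.4 ahead: 35.9 (level 27.2) head rise 8.665971480985139
shift cm [ 0.657  8.731 -0.449]
0.9999999999999999 turn [-0.01  -0.005 -0.018]
```

View pics/w11.png

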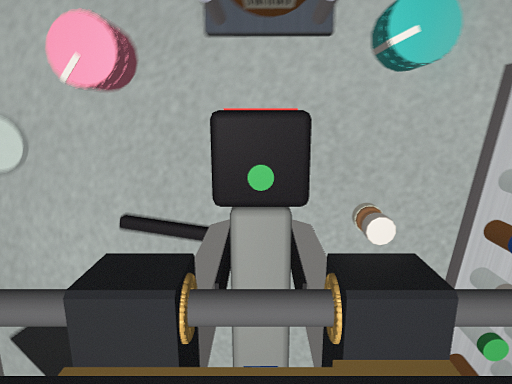

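>>> {"fn": "move_arm", "kwargs": {
  "targets": [
    [0.66,4.4,-0.45,-0.01,-0.005,-0.018],
    [0.66,8.0,-0.45,-0.01,-0.005,-0.018],
    [0.66,8.73,-0.45,-0.01,-0.005,-0.018],
    [0.66,8.73,-0.45,-0.01,-0.005,-0.018],
    [0.66,8.73,-0.45,-0.01,-0.005,-0.018]
  ]
}}

```text
time: 18.88
position: [637.2, 34.2, 55.8]
tool_rot: [-1.566, -0.107, 0.097]
force: [0.2, -1.1, -1.7]
gripper_width: 0.318
```

Run:
```python
from h import *
np.set_printoptions(precision=3,suppress=True)
s=sense();p,R=pose();print(p,R,s['dq'])
sd=cam("side");sc=cam("scene");w=cam("wrist")
im=grab("wrist","w12");a=grab("side","s12");b=grab("scene","k12");dot(im,w)
o,d=ray(sd,(0,0))
for nm,off in [("dot pred",(0,-27.2,36.4)),("win top pred",(0,-27.2,66.7)),("rear top",(0,-27.2,-83.3))]:
    q=p+R@np.array(off); print(nm,q,proj(sd,q),proj(sc,q))
cv2.imwrite("pics/m12.png",np.hstack([cv2.resize(a[120:240,210:340],(400,370)),cv2.resize(b[140:270,240:370],(400,370))]))
```

```text
[637.214  34.167  55.78 ] [[ 0.992  0.006 -0.13 ]
 [ 0.13   0.003  0.992]
 [ 0.006 -1.     0.002]] [ 0.001 -0.012 -0.008 -0.     0.     0.001]
dot px [260.2 177.3] [247 165  27  26 563]
tool x 1.2, height above tcp at 36.4 ahead: 18.9 (level 27.2) head rise -8.299781732193463
dot pred [632.33   70.184  83.051] [278.87 194.45] [262.254 216.794]
win top pred [628.397 100.227  83.112] [274.561 188.473] [270.83  210.958]
rear top [647.869 -48.503  82.814] [296.992 219.584] [226.19  241.336]
```

View pics/m12.png

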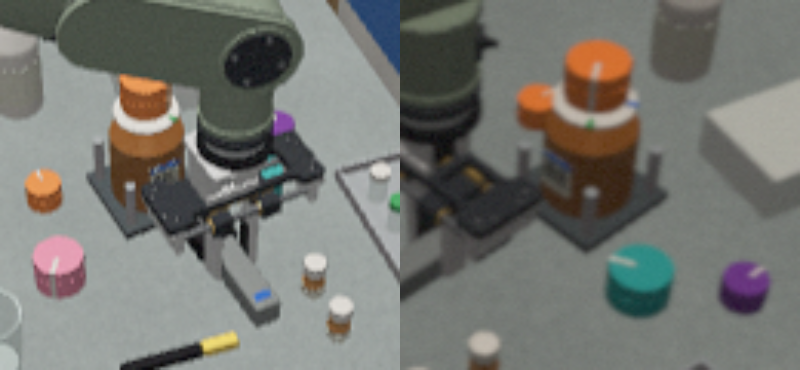

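View pics/w12.png

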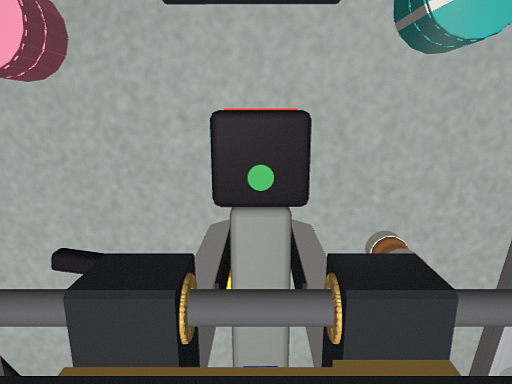

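Run:
```python
from h import *
p,R=pose();sd=cam("side")
a=cv2.imread("pics/s12.png");hsv=cv2.cvtColor(a,cv2.COLOR_BGR2HSV);m=cv2.inRange(hsv,(100,130,90),(125,255,255));m[:200]=0;m[235:]=0;m[:,:270]=0;m[:,310:]=0
n,l,st,ce=cv2.connectedComponentsWithStats(m);k=1+np.argmax(st[1:,4]);print(ce[k],st[k])
for dz in (-6,-3,0,3,6): print(dz,proj(sd,p+R@np.array([0,-27.2-dz,-68.8])))
t=np.array([633.7,30.6,54]);print("pos",p,"shift cm",R.T@(t-p)/10)
```

```text
[294.77777778 215.22222222] [293 214   5   3   9]
-6 [294.59677212 217.54202878]
-3 [294.63452307 216.94599595]
0 [294.67239234 216.34809511]
3 [294.71038048 215.74831746]
6 [294.74848805 215.14665416]
pos [637.1513362   34.24112853  55.98918373] shift cm [-0.39073305  0.19582818 -0.31661161]
```

Run:
```python
from h import *
# fixed tool->camera transform, from the resting start reading; averaged with later still readings
K=cam("wrist")[0]
M=np.array([[1,-.001,0],[0,-.232,.973],[-.001,-.973,-.232]]);o=np.array([.47,-178.3,67.9])
def at(px,ahead):
    d=M@np.linalg.inv(K)@np.array([*px,1.]);s=(ahead-o[2])/d[2];return -(o+s*d)[1]
# pre-grasp image w9 tool pose: TCP z 280.4
z=np.load("w9.npz");w=(z['arr_0'],z['arr_1'],z['arr_2'])
c=-w[1].T@w[2];print("w9 cam",c, "dot ray at z38",onz(w,(256,135),38))
# same fixed transform on w9
yaw=np.radians(104.6);X=np.array([np.cos(yaw),np.sin(yaw),0]);Z=np.array([-np.sin(yaw),np.cos(yaw),0]);Y=np.array([0,0,-1.])
R=np.c_[X,Y,Z];p=np.array([477.58,-218.53,280.38])
def fx(px,h):
    d=R@M@np.linalg.inv(K)@np.array([*px,1.]);O=p+R@o;return O+d*(h-O[2])/d[2]
for nm,q in [("dot",(256,135)),("junc",(256,147)),("rear",(256.5,226.5)),("front",(255.5,110.5))]:
    v=fx(q,38);print(nm,v,"ahead of grasp tcp",(v-np.array([473.4,-223.2,38]))@Z)
print("now dot height if ahead 36:",[(a,round(at((260.3,177.3),a),1)) for a in (34,35,36,37,38)])
print("junction row 207:",[(a,round(at((260.3,206.5),a),1)) for a in (20,21,22,23)])
print("front row 110:",[(a,round(at((260.3,110.5),a),1)) for a in (64,66,67,68)])
```

```text
w9 cam [ 416.48521577 -236.41375945  459.30865147] dot ray at z38 [ 438.21460546 -232.37175538   38.        ]
dot [ 438.81581022 -233.41460883   38.        ] ahead of grasp tcp 36.04222749401204
junc [ 453.01758258 -229.77382828   38.        ] ahead of grasp tcp 21.381312932019917
rear [ 553.1496779 -203.4287683   38.       ] ahead of grasp tcp -82.15821632869772
front [ 410.67647955 -241.25140769   38.        ] ahead of grasp tcp 65.24833269917256
now dot height if ahead 36: [(34, np.float64(-1.3)), (35, np.float64(4.0)), (36, np.float64(9.3)), (37, np.float64(14.6)), (38, np.float64(19.9))]
junction row 207: [(20, np.float64(7.1)), (21, np.float64(10.7)), (22, np.float64(14.2)), (23, np.float64(17.8))]
front row 110: [(64, np.float64(818.0)), (66, np.float64(489.9)), (67, np.float64(325.9)), (68, np.float64(161.9))]
```

Run:
```python
from h import *
def wc(f,x0,y0,x1,y1):
    a=cv2.imread(f).astype(float)[y0:y1,x0:x1]; b=a[...,0]-a[...,2]; b=np.clip(b-25,0,None)
    ys,xs=np.mgrid[y0:y1,x0:x1]; return (xs*b).sum()/b.sum(),(ys*b).sum()/b.sum(),b.sum()
print(wc("pics/s12.png",285,207,305,225), wc("pics/side0.png",270,268,295,290))
sd=cam("side");q=wc("pics/side0.png",270,268,295,290)
b0=onz(sd,q[:2],38);print("patch at rest",b0, "ahead of grasp tcp",(b0-np.array([473.4,-223.2,38]))@np.array([-.9673,-.2535,0]))
p,R=pose();ah=(b0-np.array([473.4,-223.2,38]))@np.array([-.9673,-.2535,0]);lat=(b0-np.array([473.4,-223.2,38]))@np.array([-.2535,.9673,0])
for dz in (0,3,6): print(dz,proj(sd,p+R@np.array([lat,-27.2-dz,ah])))
```

```text
(np.float64(294.76443418013855), np.float64(215.3348729792148), np.float64(1299.0)) (np.float64(282.50341685649204), np.float64(277.85649202733487), np.float64(1756.0))
patch at rest [ 539.53862858 -204.70893357   38.        ] ahead of grasp tcp -68.66338076006859
0 [294.9592222  216.19085813]
3 [294.99764946 215.59100618]
6 [295.03619751 214.98926888]
```

The rear patch sits about 4 mm above level, so the nose is down about 3°. I correct position and raise slightly to compensate, then hold.

>>> {"fn": "move_arm", "kwargs": {
  "targets": [
    [-0.39,-0.3,-0.32,0,0,0],
    [-0.39,-0.3,-0.32,0,0,0],
    [-0.39,-0.3,-0.32,0,0,0],
    [-0.39,-0.3,-0.32,0,0,0]
  ]
}}

```text
time: 19.52
position: [633.6, 30.6, 58.9]
tool_rot: [-1.566, -0.107, 0.097]
force: [0.8, -0.6, -2.5]
gripper_width: 0.321
```

Run:
```python
from h import *
p,R=pose()
psi=np.radians(7.6);L=np.array([608.5+44*np.sin(psi),219.6-44*np.cos(psi),65])
for tilt in (0,3.5,6):
    d=-R[:,1]; f=R[:,2]; t=np.radians(tilt)
    fx=f*np.cos(t)-d*np.sin(t); uz=d*np.cos(t)+f*np.sin(t); 
    g=p+d*18.8; W=g+fx*66.7-uz*7.6
    print(tilt,"label in window frame x %.1f y %.1f z %.1f"%((L-W)@fx,(L-W)@(-R[:,0]),(L-W)@uz),"sq",np.degrees(np.arccos(fx@np.array([-np.sin(psi),np.cos(psi),0]))).round(1))
print(p,sense()['dq'])
```

```text
0 label in window frame x 80.0 y 0.2 z -5.4 sq 0.2
3.5 label in window frame x 80.5 y 0.2 z 3.6 sq 3.4
6 label in window frame x 80.5 y 0.2 z 10.0 sq 5.9
[633.576497    30.59757853  58.86536927] [ 0.00014596  0.0025791   0.00071858  0.00057711 -0.0005017  -0.00102534]
```

>>> {"fn": "move_arm", "kwargs": {
  "targets": [
    [0,0,0,0,0,0],
    [0,0,0,0,0,0],
    [0,0,0,0,0,0],
    [0,0,0,0,0,0],
    [0,0,0,0,0,0],
    [0,0,0,0,0,0],
    [0,0,0,0,0,0],
    [0,0,0,0,0,0],
    [0,0,0,0,0,0],
    [0,0,0,0,0,0]
  ]
}}

```text
time: 20.78
position: [633.6, 30.6, 58.9]
tool_rot: [-1.566, -0.107, 0.097]
force: [-0.4, 0.3, -1.6]
gripper_width: 0.315
```

>>> {"fn": "move_arm", "kwargs": {
  "targets": [
    [0,-4,0,0,0,0],
    [0,-8,0,0,0,0],
    [0,-9.1,0,0,0,0],
    [0,-9.1,0,0,0,0]
  ]
}}

```text
time: 21.28
position: [633.3, 30.3, 150.2]
tool_rot: [-1.566, -0.108, 0.097]
force: [-0.5, 0.4, -1.8]
gripper_width: 0.315
```

>>> {"fn": "move_arm", "kwargs": {
  "targets": [
    [-1.9,0,-2.2,0,-0.17,0],
    [-3.8,0,-4.4,0,-0.34,0],
    [-5.7,0,-6.6,0,-0.51,0],
    [-7.6,0,-8.9,0,-0.68,0],
    [-9.6,0,-11.1,0,-0.85,0],
    [-11.5,0,-13.3,0,-1.02,0],
    [-13.4,0,-15.5,0,-1.19,0],
    [-15.3,0,-17.8,0,-1.36,0],
    [-17.2,0,-20,0,-1.53,0],
    [-19.2,0,-22.3,0,-1.69,0]
  ]
}}

```text
time: 22.52
position: [469.7, -215.4, 145.7]
tool_rot: [-1.077, -1.4, 1.389]
force: [-1.2, 0.1, -1.0]
gripper_width: 0.318
```

Run:
```python
from h import *
np.set_printoptions(precision=3,suppress=True)
p,R=pose();print(p,R)
yaw=np.radians(104.9);c,s=np.cos(yaw),np.sin(yaw)
Rt=np.array([[c,0,-s],[s,0,c],[0,-1,0]])
print("shift",R.T@(np.array([472,-215,40])-p)/10,"turn",cv2.Rodrigues(R.T@Rt)[0].ravel())
```

```text
[ 469.738 -215.384  145.69 ] [[-0.252  0.003 -0.968]
 [ 0.968  0.005 -0.252]
 [ 0.004 -1.    -0.004]]
shift [-0.067 10.57  -0.183] turn [ 0.004 -0.005  0.004]
```

>>> {"fn": "move_arm", "kwargs": {
  "targets": [
    [0,4,-0.18,0,0,0],
    [0,8,-0.18,0,0,0],
    [0,10.6,-0.18,0,0,0],
    [0,11.8,-0.18,0,0,0],
    [0,12.4,-0.18,0,0,0],
    [0,12.8,-0.18,0,0,0],
    [0,12.9,-0.18,0,0,0],
    [0,12.9,-0.18,0,0,0]
  ]
}}

```text
time: 23.52
position: [472.5, -214.6, 17.5]
tool_rot: [-1.078, -1.4, 1.389]
force: [0.0, 0.1, -2.3]
gripper_width: 0.315
```

>>> {"fn": "move_arm", "kwargs": {
  "targets": [
    [0,0.2,0,0,0,0],
    [0,0.4,0,0,0,0],
    [0,0.5,0,0,0,0],
    [0,0.5,0,0,0,0]
  ]
}}

```text
time: 24.02
position: [472.4, -214.5, 12.3]
tool_rot: [-1.078, -1.4, 1.389]
force: [-0.0, 0.0, -1.7]
gripper_width: 0.318
```

>>> {"fn": "move_arm", "kwargs": {
  "targets": [
    [0,0.06,0,0,0,0],
    [0,0.12,0,0,0,0],
    [0,0.12,0,0,0,0]
  ]
}}

```text
time: 24.4
position: [472.5, -214.5, 11.4]
tool_rot: [-1.078, -1.4, 1.389]
force: [-1.4, 0.4, 0.3]
gripper_width: 0.32
```

>>> {"fn": "move_arm", "kwargs": {
  "targets": [
    [0,0,0,0,0,0],
    [0,0,0,0,0,0],
    [0,0,0,0,0,0],
    [0,0,0,0,0,0],
    [0,0,0,0,0,0],
    [0,0,0,0,0,0]
  ],
  "gripper": 9.3
}}

```text
time: 25.15
position: [472.5, -214.5, 11.3]
tool_rot: [-1.078, -1.4, 1.389]
force: [-0.7, -0.2, -0.3]
gripper_width: 0.918
```

>>> {"fn": "move_arm", "kwargs": {
  "targets": [
    [0,-5,0,0,0,0],
    [0,-11,0,0,0,0],
    [0,-17,0,0,0,0],
    [0,-23,0,0,0,0],
    [0,-27,0,0,0,0],
    [0,-27,0,0,0,0],
    [0,-27,0,0,0,0]
  ]
}}

```text
time: 26.02
position: [470.7, -215.3, 280.0]
tool_rot: [-1.076, -1.399, 1.389]
force: [-0.4, 0.6, -0.5]
gripper_width: 0.989
```

Run:
```python
from h import *
s=sense();print(s['position'],s['force'],s['gripper_width'])
im=grab("wrist","w20");w=cam("wrist");a=grab("side","s20");b=grab("scene","k20");heightside(a)
cv2.imwrite("pics/m20.png",np.vstack([np.hstack([cv2.resize(im[60:260,150:410],(390,300)),cv2.resize(a[90:330,190:330],(175,300))]),np.hstack([cv2.resize(b[140:230,260:350],(282,282)),cv2.resize(a[125:215,212:302],(283,282))])]))
```

```text
[ 470.70135132 -215.33943495  279.95606216] [-0.44061792  0.60034588 -0.53263185] 0.9891774321471467Traceback (most recent call last):
  File "<stdin>", line 3, in <module>
  File "h.py", line 52, in heightside
    n_,l,st,ce=cv2.connectedComponentsWithStats(m); k=1+np.argmax(st[1:,4])
                                                        ~~~~~~~~~^^^^^^^^^^
    return _wrapfunc(a, 'argmax', axis=axis, out=out, **kwds)
    return bound(*args, **kwds)
ValueError: attempt to get argmax of an empty sequence
```

View pics/k20.png

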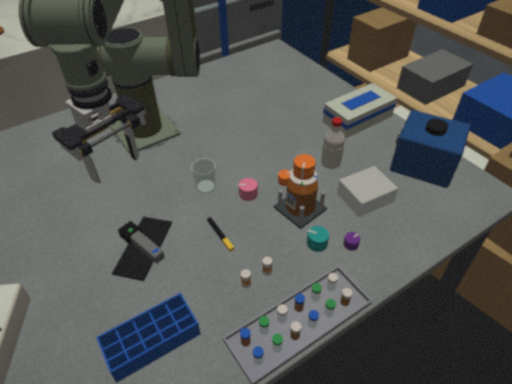

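The scene shows everything in place, with the scanner on the pad around (145,243). The arm hides the cap from the side camera, so I check the scanner in the wrist and scene views and the cap in a scene crop.

Run:
```python
from h import *
im=cv2.imread("pics/w20.png");b=cv2.imread("pics/k20.png")
cv2.imwrite("pics/m20.png",np.hstack([cv2.resize(im[60:260,150:410],(390,300)),cv2.resize(b[140:230,260:350],(300,300))]))
```

```text
(no output)
```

View pics/m20.png

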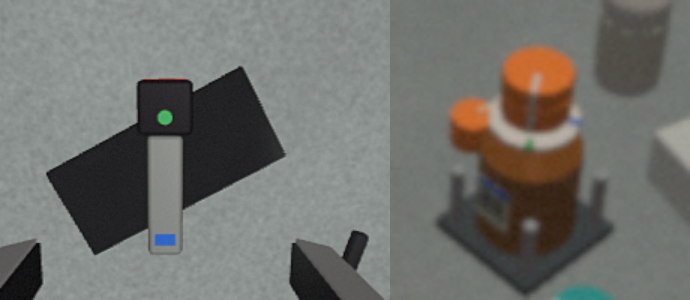

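```bash
python3 -c "
from workcell import close_job
print(close_job())"
```

```text
the job is handed in; nothing more can be done
None
```

The job is handed in at about 26 s on the robot clock; no verdict was reported.

**Cap:** I turned the orange cap anticlockwise about 91° to the blue mark and let go. It dropped: its top edge moved 2 pixels in the side view, which matches 9 mm. With a fresh hold I screwed it clockwise until the wrist torque rose to 0.57 N m and the cap slipped in the fingers at the stop, then let go. The last check put the stripe within about 3° of the green mark, with the cap top at the expected height.

**Scanner:** I held it still for about 1.25 s. Its window was about 80 mm from the label, aimed within about 5 to 10 mm and about 6° of square. I then laid it back flat, its centre a few millimetres from the pad's. The robot was clear, and I saw no bystander displaced in the final scene picture.

**Checks that disagreed or failed:**
- **Stripe start angle:** I measured it at about 92° clockwise of the blue mark, outside the stated 26 to 82°, so I went by the pictures.
- **Scanner tilt in the grip:** The wrist estimates of tilt were ill-conditioned. The side view suggested 3 to 4° nose-down, but the gentle contact when laying it down suggested nearly level. The hold stays within tolerance either way.
- **Final cap view:** The arm hid the cap from the side camera at the end. The last cap check there came from the scene camera.

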